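Sort the mortised rail pieces into the assembly trays

TASK

Sort the mortised pine pieces for assembly: the one with the long slot goes in the blue tray, the one with a single square mortise in the red tray, the one with two in the yellow tray and the one with three in the green tray. Lay each flat in the middle of its tray, along the tray's length, mortises facing up. Leave the two uncut blanks where they lie.

Things in the scene. Friction and masses are not known exactly. Their poses are not given: they have to be found in the camera images.
- piece_slot_mid (a point): Loose pale pine block, 90 long x 40 wide x 44 mm high, 60 to 110 g, lying flat on the bench, with one long slot mortise (60 x 16 mm, along the piece) cut 12 mm deep into its top face; seen from above as dark openings. Point at the block's centre, 22 mm above its underside; x along its length, y across its 40 mm width, z up.
- piece_one_mid (a point): Loose pale pine block, 90 long x 40 wide x 44 mm high, 60 to 110 g, lying flat on the bench, with one square mortise (18 x 18 mm, in the middle) cut 12 mm deep into its top face; seen from above as dark openings. Point at the block's centre, 22 mm above its underside; x along its length, y across its 40 mm width, z up.
- piece_two_mid (a point): Loose pale pine block, 90 long x 40 wide x 44 mm high, 60 to 110 g, lying flat on the bench, with two square mortises (18 x 18 mm) in a row cut 12 mm deep into its top face; seen from above as dark openings. Point at the block's centre, 22 mm above its underside; x along its length, y across its 40 mm width, z up.
- piece_three_mid (a point): Loose pale pine block, 90 long x 40 wide x 44 mm high, 60 to 110 g, lying flat on the bench, with three square mortises (18 x 18 mm) in a row cut 12 mm deep into its top face; seen from above as dark openings. Point at the block's centre, 22 mm above its underside; x along its length, y across its 40 mm width, z up.
- blank_a_mid (a point): Loose pale pine block, 90 long x 40 wide x 44 mm high, 60 to 110 g, lying flat on the bench, with a plain, uncut top: a blank that has no mortise. It stays where it is. Point at the block's centre, 22 mm above its underside; x along its length, y across its 40 mm width, z up.
- blank_b_mid (a point): Loose pale pine block, 90 long x 40 wide x 44 mm high, 60 to 110 g, lying flat on the bench, with a plain, uncut top: a blank that has no mortise. It stays where it is. Point at the block's centre, 22 mm above its underside; x along its length, y across its 40 mm width, z up.
- tray_blue_in (a point): Shallow blue painted tray fixed to the bench, 130 long x 78 wide x 14 mm high outside; walls 5 mm thick, floor 5 mm thick, so the inside is 120 x 68 mm and 9 mm deep. Point at the centre of the inner floor, 5 mm above the bench; x along its length, y across its width, z up.
- tray_red_in (a point): Shallow red painted tray fixed to the bench, 130 long x 78 wide x 14 mm high outside; walls 5 mm thick, floor 5 mm thick, so the inside is 120 x 68 mm and 9 mm deep. Point at the centre of the inner floor, 5 mm above the bench; x along its length, y across its width, z up.
- tray_yellow_in (a point): Shallow yellow painted tray fixed to the bench, 130 long x 78 wide x 14 mm high outside; walls 5 mm thick, floor 5 mm thick, so the inside is 120 x 68 mm and 9 mm deep. Point at the centre of the inner floor, 5 mm above the bench; x along its length, y across its width, z up.
- tray_green_in (a point): Shallow green painted tray fixed to the bench, 130 long x 78 wide x 14 mm high outside; walls 5 mm thick, floor 5 mm thick, so the inside is 120 x 68 mm and 9 mm deep. Point at the centre of the inner floor, 5 mm above the bench; x along its length, y across its width, z up.
There are look-alikes about, which are no part of the job. Leave any purple look-alike of the part that bears piece_three_mid alone. Of the things that look like the part that bears tray_yellow_in, take the one that is farthest to the robot's right at the start.

How it is judged:
By the outcome, as a careful person would: the job done as asked, in the order asked, and still so for the second after the job is handed in, with the robot touching nothing.
It also fails if it takes over 106 s, if anything falls off the work surface, if the arm or the gripper's body presses on something with over 40 N, if the wrist force passes 120 N, or if a joint passes its speed limit or range.

ROBOT

A 7-joint arm with a two-finger parallel gripper is mounted at the origin on the work surface. World frame = base frame: x ahead of the robot, y to its left, z up, the work surface at z = 0. Lengths are in mm, angles in rad, forces in N, time in s.
With the tool pointing down it reaches from about 400 to 875 mm from the base axis. Payload 6.5 kg.
Tool frame: the origin (TCP) lies at the very end of the fingers, on their centre line; the grasp point (between the pads) lies 19 mm behind it (hold_point_z is the distance from the TCP to the grasp point, in mm); y points along the fingers, x is the direction in which the jaws open and shut, and the axes are right-handed (so a half turn about y gives the same grasp; the last joint's range is limited). The gripper opens to 85 mm and grips with 20 to 120 N. Pads are 22 mm wide; open, the fingers measure 114 mm over their backs; the gripper's body (76 mm by 85 mm) begins 54 mm behind the grasp point. The pads swing forward as they close: fully open they stand 13 mm farther back than shut.
Start: joints at [1.098, 0.536, -0.004, 1.538, 0.003, 1.067, -0.071], TCP at [257.182, -596.948, 231.29] pointing down, gripper open.
Joint ranges: [-2.7, 2.7], [-0.37, 2.16], [-1.27, 1.26], [0.24, 2.4], [-1.31, 4.45], [0.19, 1.91], [-2.76, 2.76]. Speed limits (rad/s): [2.39, 2.39, 3.14, 3.14, 3.14, 3.14, 3.14].

INTERFACE

Orientations are given as a rotation vector (axis times angle).
In Python, from plant import * gives the robot as it stands.
- The arm moves only by the tool step_arm, never from a script. Its argument "targets" is a list of rows, each a list of 3 entries, a list of its own where there are three numbers: the shift along the world's x, y, z in m, then the turn about the world's z in degrees, then the opening in per cent of the stroke, from 0 (shut) to 100 (fully open). In form: [[[x, y, z], roll, hand], ...]. A call has 1 to 20 rows; each row is the pose to reach, as a shift and turn from the pose commanded when the call began; what a row does not reach only later rows make up. A row lasts 1/8 s, in which the tool goes at most 62.5 mm and 10.7 degrees, less where a joint would pass 70% of its speed; a pose out of reach is approached as far as the arm can. A call with a gripper value outside its range is refused whole. The fingers move at their own pace and stop on an object; the grip force is fixed at half the most. Time passes only in rows, so rows that repeat a pose let the fingers close. It gives the time, the measured TCP pose, the force and the opening at its end, in the units of the state.
- sense(): the state, without advancing time (a new reading comes with each control period).
- get_image(name): name is "scene" or "side" or "wrist"; returns a dict with "img" (400x640x3 uint8, blue, green, red), "K" (3x3 intrinsics, pixels), "k1" (the pictures are not rectified: a ray, as slopes to the right and down, at radius r is drawn at 1 + k1 r^2 times it, then the intrinsics apply), "R" (3x3) and "t" (3): a world point X has camera coordinates R X + t. Camera axes: x right, y down, z forward; pixel columns grow to the right and rows downward; lengths in mm; the calibration is good to about 2 mm. A picture is of the moment at which its call begins. There is no depth.
- finish_job(): hands the job in, once; it reports no verdict.
The state is a dict: "time_s": time; "joints": joint angles; "joint_velocities": joint speeds; "joint_torque": joint torques, N m; "eef_pos": TCP position; "eef_rot": TCP orientation; "contact_force": force on the tool from outside, world axes, zero at the start; "wrist_torque": the same for the moment, N m; "finger_gap": opening from 0.0 (shut) to 1.0 (fully open).
Only numpy, scipy, OpenCV 4.12 (cv2) and the standard library are available. Lean on these libraries where they do the work, as an engineer would, in place of code of your own. Each camera call takes 0.05 s, during which the arm holds its last target.

## Working session

There is one attempt and no reset: what is moved stays moved. The work goes in short steps, Python scripts to look and compute and a tool call to move; the robot and the scene stay as the last step left them, time stands still between calls to the robot, and variables do not carry over. Pictures are saved under pics/ and viewed, and the job is handed in when it is done.

Besides the shell and the picture viewer there is one more tool, called after ">>>" as name(argument=value, ...), one argument or row to a line, values as JSON. step_arm: Moves the arm, as the interface text tells. Its arguments: {"type":"object","properties":{"targets":{"type":"array"}},"required":["targets"]}

```bash
ls; mkdir -p pics; python3 - <<'E'
from plant import *
import cv2
print(sense())
for n in("scene","side","wrist"):
    d=get_image(n); cv2.imwrite(f"pics/{n}0.png",d["img"]); print(n,d["K"],d["k1"],d["R"],d["t"])
E
```

```text
pics
{'time_s': 0.0, 'joints': array([ 1.09782755,  0.53715176, -0.00444863,  1.53888865,  0.00260834,
        1.06729705, -0.07121781]), 'joint_velocities': array([-7.91197171e-04,  3.23352703e-06,  1.21042402e-03,  2.15681204e-04,
       -4.75094224e-04,  6.27651402e-04,  7.95556418e-04]), 'joint_torque': array([-2.41660309e-04, -5.83413041e+01,  1.04884408e+00, -2.59106755e+01,
        1.23765523e-02,  9.58607096e-03, -1.10257847e-05]), 'eef_pos': array([ 256.90152811, -596.38141029,  230.41627868]), 'eef_rot': array([-1.37377033,  0.90565221, -0.9031512 ]), 'contact_force': array([ 0.72786204, -1.37326483,  0.88083972]), 'wrist_torque': array([-0.00677121,  0.01962931,  0.03138462]), 'finger_gap': 1.0008396801277561}
scene [[375.49286514   0.         315.96595086]
 [  0.         375.49286514 208.07408676]
 [  0.           0.           1.        ]] -0.05417642753960427 [[ 0.3871436   0.92190968  0.01422591]
 [ 0.75034585 -0.30605628 -0.58592718]
 [-0.53581802  0.23751231 -0.81023883]] [-147.44833298 -328.53938358 1213.91973241]
side [[372.59968949   0.         321.89016289]
 [  0.         372.59968949 198.13744733]
 [  0.           0.           1.        ]] -0.07929659825712382 [[-0.99485494 -0.0988963  -0.02198126]
 [-0.03053052  0.49955004 -0.86574687]
 [ 0.0965999  -0.86062145 -0.49999918]] [419.5546709   75.63176115 774.99240581]
wrist [[327.29200535   0.         311.61309492]
 [  0.         327.29200535 197.39723492]
 [  0.           0.           1.        ]] -0.014750922613657146 [[ 0.39529787 -0.91855108 -0.00187472]
 [-0.88300362 -0.38056076  0.27473282]
 [-0.25306957 -0.10694591 -0.96151878]] [-649.3521814   -35.76935384  377.45277434]
```

View pics/scene0.png

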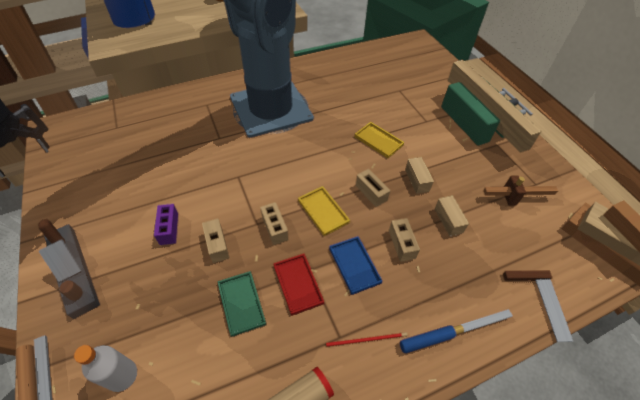

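View pics/side0.png

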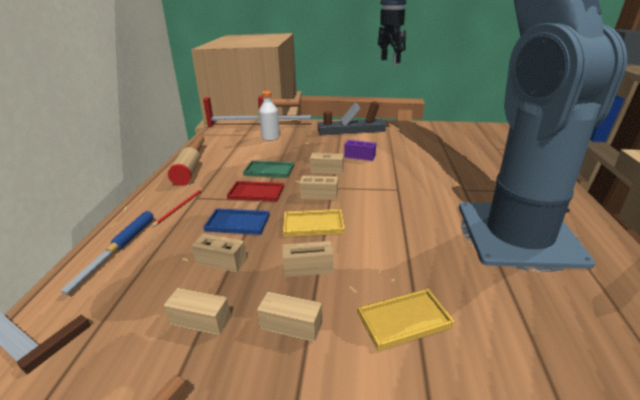

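View pics/wrist0.png

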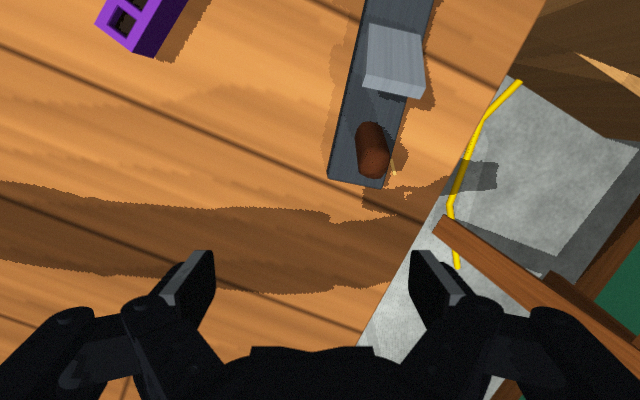

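```bash
cat > h.py <<'E'
import numpy as np, cv2
from plant import *
def ray(d,uv):
    uv=np.atleast_2d(np.array(uv,float)); K=d["K"]
    p=np.c_[(uv[:,0]-K[0,2])/K[0,0],(uv[:,1]-K[1,2])/K[1,1]]
    q=p.copy()
    for _ in range(20): q=p/(1+d["k1"]*(q**2).sum(1,keepdims=True))
    return np.c_[q,np.ones(len(q))]
def back(d,uv,z):
    r=ray(d,uv)@d["R"]; c=-d["R"].T@d["t"]
    return c+r*((z-c[2])/r[:,2])[:,None]
def proj(d,X):
    c=np.atleast_2d(X)@d["R"].T+d["t"]; q=c[:,:2]/c[:,2:]
    q=q*(1+d["k1"]*(q**2).sum(1,keepdims=True))
    return q*[d["K"][0,0],d["K"][1,1]]+d["K"][:2,2]
def crop(d,name,x0,y0,w,h,s):
    cv2.imwrite("pics/"+name,cv2.resize(d["img"][y0:y0+h,x0:x0+w],None,fx=s,fy=s,interpolation=cv2.INTER_CUBIC))
E
python3 - <<'E'
from h import *
d=get_image("scene"); s=get_image("side")
for n,uv,z in [("one",(213,231),44),("three",(273,215),44),("slot",(372,180),44),("two",(403,232),44),("bA",(417,168),44),("bB",(451,208),44),("yel",(324,211),5),("yel2",(379,140),5),("red",(299,284),5),("blue",(355,265),5),("green",(241,303),5),("purple",(165,216),44)]:
    print(n,back(d,uv,z).round()[0])
for n,uv,z in [("one",(327,157),44),("three",(319,181),44),("slot",(307,250),44),("two",(219,243),44),("bA",(291,302),44),("bB",(200,300),44),("yel",(314,221),5),("yel2",(405,317),5),("red",(256,191),5),("blue",(238,221),5),("green",(269,170),5)]:
    print(n,back(s,uv,z).round()[0])
crop(d,"c1.png",190,120,290,220,2.7)
from scipy.spatial.transform import Rotation as R
st=sense();print(R.from_rotvec(st["eef_rot"]).as_matrix().round(3)); w=get_image("wrist"); print(-w["R"].T@w["t"])
E
```

```text
one [ 428. -284.   44.]
three [ 438. -138.   44.]
slot [430. 137.  44.]
two [601. 131.  44.]
bA [439. 270.  44.]
bB [586. 279.  44.]
yel [449.  -6.   5.]
yel2 [272. 251.   5.]
red [ 614. -140.    5.]
blue [619.  -1.   5.]
green [ 608. -274.    5.]
purple [ 342. -382.   44.]
one [ 434. -277.   44.]
three [ 441. -132.   44.]
slot [434. 140.  44.]
two [603. 131.  44.]
bA [441. 269.  44.]
bB [584. 277.  44.]
yel [441. -14.   5.]
yel2 [264. 250.   5.]
red [ 606. -142.    5.]
blue [611.  -3.   5.]
green [ 600. -267.    5.]
[[ 0.396 -0.     0.918]
 [-0.918  0.001  0.396]
 [-0.001 -1.    -0.   ]]
[ 320.69488075 -569.86709393  371.92189809]
```

View pics/c1.png

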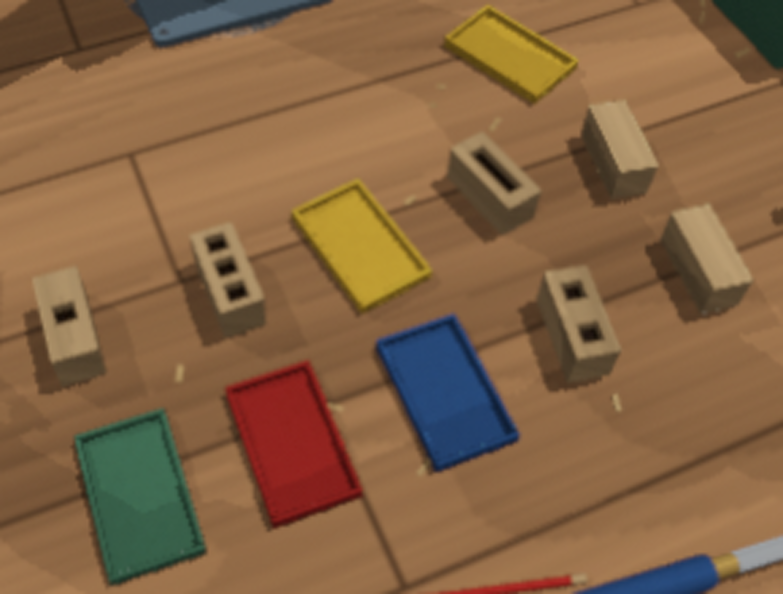

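>>> step_arm(
  targets=[
    [[0.04,0.05,0.02],-8,100],
    [[0.08,0.1,0.05],-16,100],
    [[0.11,0.15,0.07],-23.3,100],
    [[0.15,0.2,0.07],-23.3,100],
    [[0.18,0.25,0.07],-23.3,100],
    [[0.22,0.3,0.07],-23.3,100],
    [[0.25,0.35,0.07],-23.3,100],
    [[0.263,0.397,0.07],-23.3,100],
    [[0.263,0.397,0.07],-23.3,100],
    [[0.263,0.397,0.07],-23.3,100],
    [[0.263,0.397,0.07],-23.3,100],
    [[0.263,0.397,0.07],-23.3,100],
  ],
)

```text
time_s: 1.8
eef_pos: [519.7, -201.3, 301.3]
eef_rot: [-1.209, 1.211, -1.211]
contact_force: [-0.8, 0.3, -0.6]
finger_gap: 1.005
```

```bash
python3 - <<'E'
from h import *
import pickle
w=get_image("wrist"); pickle.dump(w,open("w1.pkl","wb")); cv2.imwrite("pics/w1.png",w["img"]); s=sense(); print(s["eef_pos"],s["joints"],-w["R"].T@w["t"])
E
```

```text
[ 519.81844133 -200.97386201  301.26990668] [ 0.36698705  0.31182095 -0.09933588  1.70359872  0.03393822  1.12789822
 -1.31455705] [ 588.97710638 -201.93059745  442.31095239]
```

View pics/w1.png

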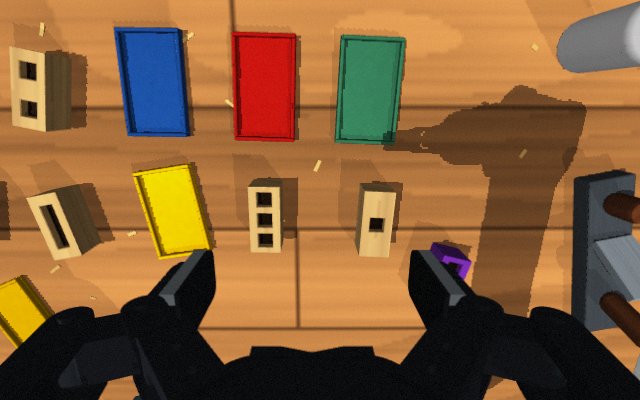

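```bash
python3 - <<'E'
from h import *
import pickle
w=pickle.load(open("w1.pkl","rb"))
crop(w,"a.png",225,20,200,125,4)
crop(w,"b.png",225,165,200,105,4)
crop(w,"c.png",0,20,200,125,4)
crop(w,"d.png",20,150,200,125,4)
E
```

```text
(no output)
```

View pics/a.png

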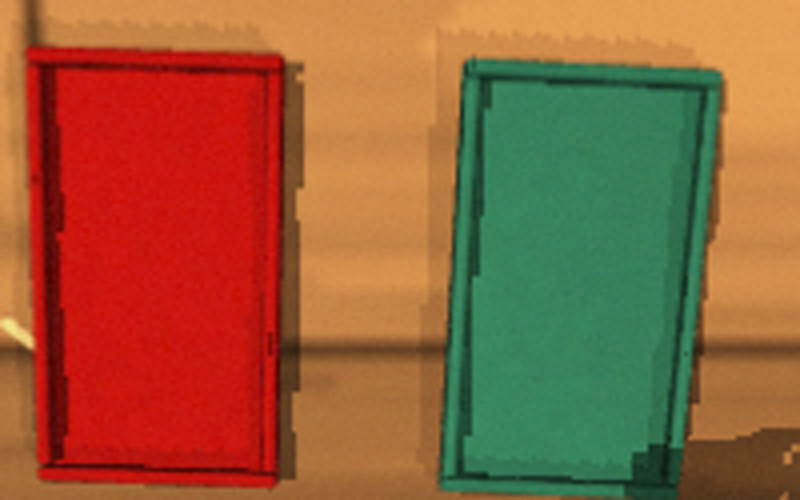

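View pics/b.png

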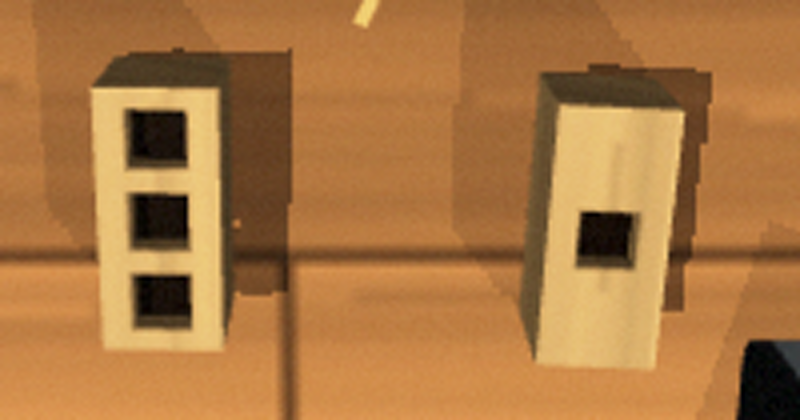

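View pics/c.png

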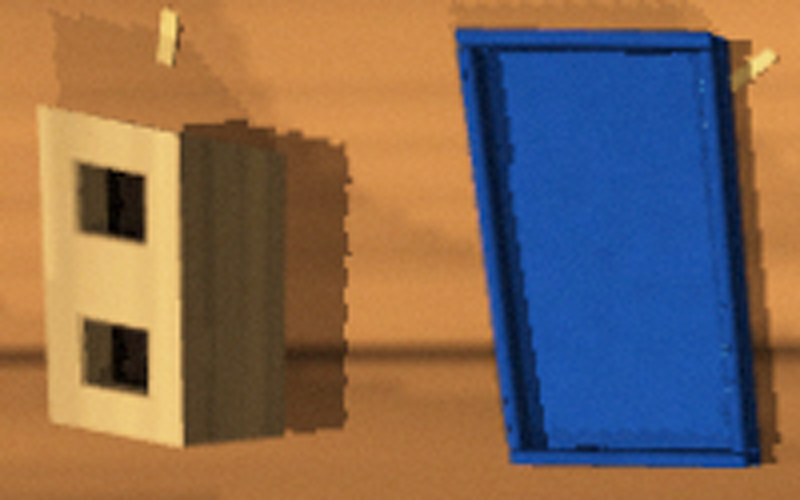

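View pics/d.png

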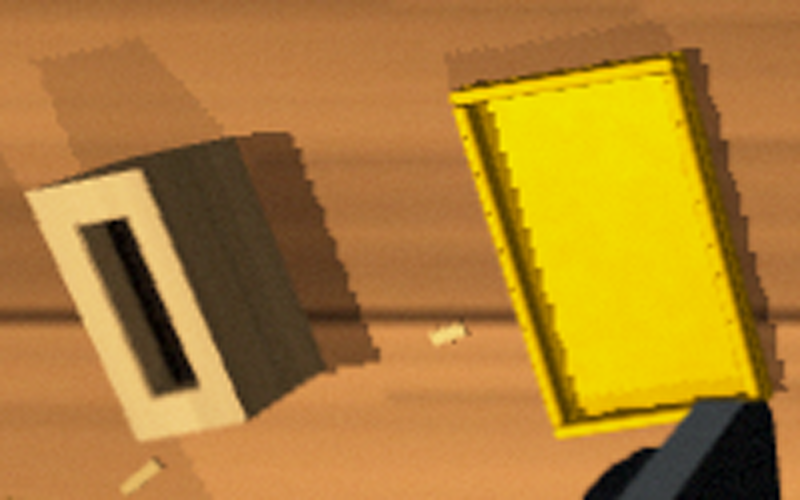

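```bash
cat >> h.py <<'E'
def fitrect(P,L,W):
    # P corners order TL,TR,BR,BL ; TL-> (+x,+y) in image from wrist (up=+x, left=+y)
    M=np.array([[L/2,W/2],[L/2,-W/2],[-L/2,-W/2],[-L/2,W/2]]); P=P[:,:2]
    ok=~np.isnan(P[:,0]); m=M[ok]; p=P[ok]
    a=m-m.mean(0); b=p-p.mean(0)
    th=np.arctan2((a[:,0]*b[:,1]-a[:,1]*b[:,0]).sum(),(a*b).sum())
    R=np.array([[np.cos(th),-np.sin(th)],[np.sin(th),np.cos(th)]])
    t=p.mean(0)-R@m.mean(0); r=p-(m@R.T+t)
    return t,np.degrees(th),np.abs(r).max()
E
python3 - <<'E'
from h import *
import pickle
w=pickle.load(open("w1.pkl","rb"))
n=float('nan')
D={"red":(225,20,[(28,48),(283,57),(277,487),(38,478)],0),
"green":(225,20,[(467,60),(721,72),(678,492),(440,488)],0),
"blue":(0,20,[(457,30),(712,34),(748,462),(510,463)],0),
"yellow":(20,150,[(452,95),(672,58),(n,n),(557,436)],0),
"three":(225,165,[(93,88),(220,88),(225,350),(104,348)],1),
"one":(225,165,[(558,103),(685,109),(656,369),(535,362)],1),
"two":(0,20,[(38,106),(183,132),(183,446),(49,421)],1),
"slot":(20,150,[(27,193),(143,168),(247,418),(138,440)],1)}
for k,(x,y,c,p) in D.items():
    c=np.array(c,float); uv=(c+.5)/4-.5+[x,y]
    P=back(w,uv,44 if p else 14)
    t,th,r=fitrect(P,*((90,40) if p else (130,78)))
    e=[np.linalg.norm(P[i]-P[(i+1)%4]).round(1) for i in range(4)]
    print(k,t.round(1),round(th,2),"res",r.round(1),"edges",e)
E
```

```text
red [ 607.5 -142.5] -2.12 res 1.4 edges [np.float64(76.1), np.float64(127.6), np.float64(77.5), np.float64(127.3)]
green [ 604.1 -273.3] -2.28 res 2.7 edges [np.float64(76.3), np.float64(125.3), np.float64(77.5), np.float64(127.2)]
blue [614.3  -2.9] -1.14 res 2.2 edges [np.float64(76.5), np.float64(126.1), np.float64(77.6), np.float64(127.9)]
yellow [443.4  -9.7] 8.68 res 1.9 edges [np.float64(76.3), np.float64(nan), np.float64(nan), np.float64(126.8)]
three [ 444.6 -141.2] -0.74 res 0.5 edges [np.float64(39.8), np.float64(89.8), np.float64(40.2), np.float64(89.1)]
one [ 438.3 -286.1] -2.55 res 0.6 edges [np.float64(40.2), np.float64(90.0), np.float64(40.7), np.float64(89.4)]
two [606.9 130. ] -11.93 res 0.8 edges [np.float64(41.1), np.float64(89.9), np.float64(40.3), np.float64(89.4)]
slot [436.1 135.4] 10.96 res 1.0 edges [np.float64(40.5), np.float64(88.4), np.float64(40.0), np.float64(88.5)]
```

>>> step_arm(
  targets=[
    [[-0.02,0.055,-0.01],4,100],
    [[-0.03,0.11,-0.02],8,100],
    [[-0.04,0.165,-0.04],11,100],
    [[-0.06,0.22,-0.06],11,100],
    [[-0.07,0.275,-0.08],11,100],
    [[-0.084,0.32,-0.1],11,100],
    [[-0.084,0.336,-0.14],11,100],
    [[-0.084,0.336,-0.18],11,100],
    [[-0.084,0.336,-0.18],11,100],
    [[-0.084,0.336,-0.18],11,100],
    [[-0.084,0.336,-0.18],11,100],
  ],
)

```text
time_s: 3.22
eef_pos: [437.5, 136.1, 122.9]
eef_rot: [-1.291, 1.065, -1.068]
contact_force: [-0.3, -0.4, 0.1]
finger_gap: 1.005
```

```bash
python3 - <<'E'
from h import *
w=get_image("wrist"); cv2.imwrite("pics/w2.png",w["img"]); s=sense(); print(s["eef_pos"],s["eef_rot"],s["joints"])
# predicted slot corners
th=np.radians(10.96);R=np.array([[np.cos(th),-np.sin(th)],[np.sin(th),np.cos(th)]])
print(proj(w,np.c_[np.array([[45,20],[45,-20],[-45,-20],[-45,20]])@R.T+[436.1,135.4],np.full(4,44)]).round(1))
E
```

```text
[437.3916024  136.08414294 122.73012137] [-1.29122155  1.06535411 -1.06815457] [-0.14032572  0.40263096 -0.31058423  2.10395478  0.19762937  0.65903471
 -1.96363509]
[[281.6 144.3]
 [341.4 144.2]
 [338.5 266.1]
 [284.7 266.1]]
```

View pics/w2.png

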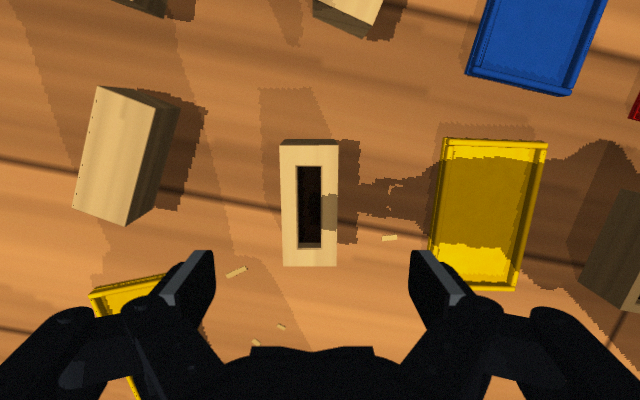

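>>> step_arm(
  targets=[
    [[-0.001,-0.001,-0.05],0,100],
    [[-0.001,-0.001,-0.09],0,100],
    [[-0.001,-0.001,-0.107],0,100],
    [[-0.001,-0.001,-0.107],0,100],
    [[-0.001,-0.001,-0.107],0,100],
    [[-0.001,-0.001,-0.107],0,10],
    [[-0.001,-0.001,-0.107],0,10],
    [[-0.001,-0.001,-0.107],0,10],
    [[-0.001,-0.001,-0.107],0,10],
    [[-0.001,-0.001,-0.107],0,10],
    [[-0.001,-0.001,-0.107],0,10],
    [[-0.001,-0.001,-0.107],0,10],
  ],
)

```text
time_s: 4.78
eef_pos: [435.6, 135.2, 15.0]
eef_rot: [-1.293, 1.066, -1.067]
contact_force: [-0.9, 1.0, 8.1]
finger_gap: 0.46
```

>>> step_arm(
  targets=[
    [[0,0,0.03],0,10],
    [[0,0,0.07],0,10],
    [[0.02,-0.02,0.1],-4,10],
    [[0.06,-0.05,0.1],-8,10],
    [[0.1,-0.08,0.1],-12.1,10],
    [[0.14,-0.11,0.1],-12.1,10],
    [[0.165,-0.13,0.1],-12.1,10],
    [[0.1785,-0.138,0.08],-12.1,10],
    [[0.1785,-0.138,0.05],-12.1,10],
    [[0.1785,-0.138,0.03],-12.1,10],
    [[0.1785,-0.138,0.03],-12.1,10],
    [[0.1785,-0.138,0.03],-12.1,10],
  ],
)

```text
time_s: 6.28
eef_pos: [614.2, -2.7, 45.2]
eef_rot: [-1.199, 1.222, -1.223]
contact_force: [0.1, 0.1, 0.1]
finger_gap: 0.458
```

```bash
python3 - <<'E'
from h import *
w=get_image("wrist"); cv2.imwrite("pics/w3.png",w["img"]); s=sense(); print(s["eef_pos"],s["eef_rot"],s["joints"],s["finger_gap"])
E
```

```text
[614.51723296  -2.70559664  45.48236668] [-1.19881454  1.22172329 -1.22377506] [ 0.07296766  0.72805994 -0.19795356  1.73445204  0.20522498  0.69743436
 -1.8231992 ] 0.4584661040213512
```

View pics/w3.png

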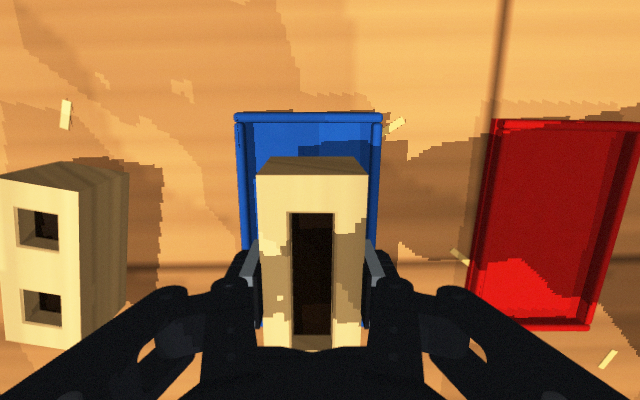

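>>> step_arm(
  targets=[
    [[0,0,-0.015],0,10],
    [[0,0,-0.0245],0,10],
    [[0,0,-0.0245],0,10],
    [[0,0,-0.0245],0,10],
    [[0,0,-0.0245],0,80],
    [[0,0,-0.0245],0,80],
    [[0,0,-0.0245],0,80],
    [[0,0,-0.0245],0,80],
    [[0,0,0.0],0,80],
    [[0,0,0.06],0,100],
    [[0,0,0.1],0,100],
    [[0,0,0.1],0,100],
  ],
)

```text
time_s: 7.82
eef_pos: [616.3, -2.8, 148.1]
eef_rot: [-1.195, 1.218, -1.226]
contact_force: [-0.5, 0.3, 0.1]
finger_gap: 1.003
```

```bash
python3 - <<'E'
from h import *
w=get_image("wrist"); cv2.imwrite("pics/w4.png",w["img"]); s=sense(); print(s["eef_pos"],s["eef_rot"],s["joints"],s["finger_gap"])
E
```

```text
[614.6463601   -2.98099288 145.73674315] [-1.19782718  1.22113378 -1.22475325] [ 0.09667788  0.58613775 -0.22949108  1.69638738  0.16508316  0.8749812
 -1.79156879] 1.0006715499762364
```

View pics/w4.png

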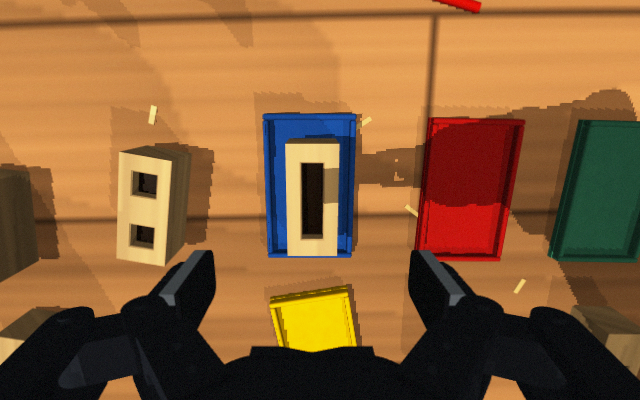

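```bash
python3 - <<'E'
from h import *
w=get_image("wrist")
crop(w,"w4c.png",230,100,160,170,3.5)
E
```

```text
(no output)
```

View pics/w4c.png

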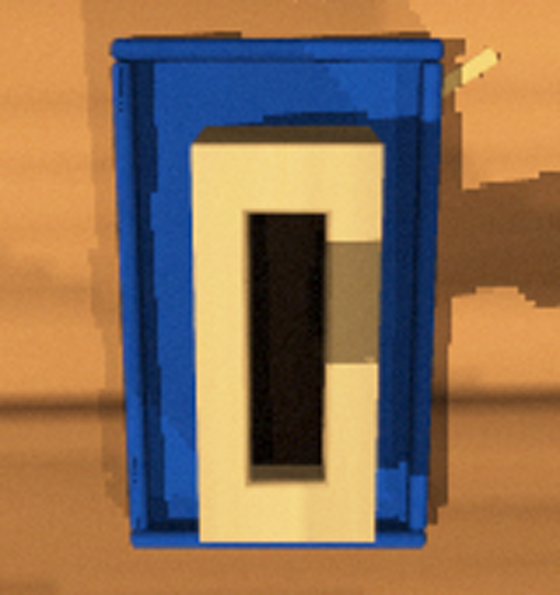

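```bash
python3 - <<'E'
from h import *
w=get_image("wrist")
f=lambda c:(np.array(c,float)+.5)/3.5-.5+[230,100]
P=back(w,f([(112,42),(442,42),(425,547),(132,545)]),14);print(fitrect(P,130,78))
P=back(w,f([(191,143),(384,143),(375,542),(201,542)]),49);print(fitrect(P,90,40))
E
```

```text
(array([613.5636585 ,  -1.39314587]), np.float64(-1.1454347850259348), np.float64(1.917215017622425))
(array([612.93213642,  -3.78295738]), np.float64(-1.0541589106628448), np.float64(0.3697721368831708))
```

>>> step_arm(
  targets=[
    [[-0.03,-0.05,0],-1.4,100],
    [[-0.06,-0.1,0],-1.4,100],
    [[-0.09,-0.15,0],-1.4,100],
    [[-0.12,-0.2,0],-1.4,100],
    [[-0.15,-0.25,0],-1.4,100],
    [[-0.176,-0.283,-0.01],-1.4,100],
    [[-0.176,-0.283,-0.025],-1.4,100],
    [[-0.176,-0.283,-0.025],-1.4,100],
    [[-0.176,-0.283,-0.025],-1.4,100],
    [[-0.176,-0.283,-0.025],-1.4,100],
  ],
)

```text
time_s: 9.22
eef_pos: [438.7, -285.0, 119.5]
eef_rot: [-1.189, 1.239, -1.24]
contact_force: [-0.0, 0.1, 0.2]
finger_gap: 1.003
```

```bash
python3 - <<'E'
from h import *
w=get_image("wrist"); cv2.imwrite("pics/w5.png",w["img"]); s=sense(); print(s["eef_pos"],s["eef_rot"],s["joints"],s["finger_gap"])
E
```

```text
[ 438.55479101 -285.21977572  119.63053913] [-1.1886694   1.23931306 -1.24028961] [ 0.63941946  0.48838093 -0.18764985  1.95067702  0.13372666  0.71357711
 -1.24057802] 0.9970926428702555
```

View pics/w5.png

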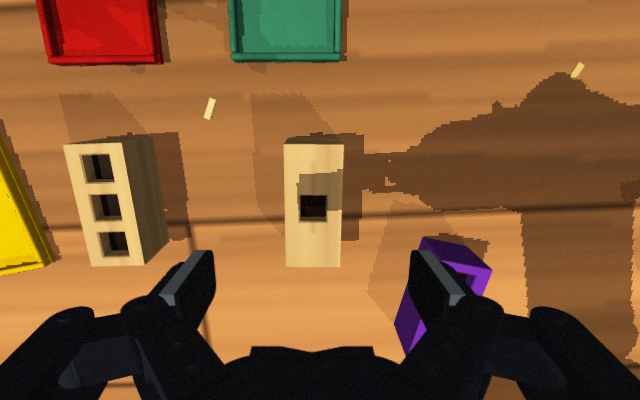

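```bash
python3 - <<'E'
from h import *
w=get_image("wrist")
print(back(w,[(424,237),(491,270),(413,264),(470,300),(405,350)],44).round())
print(back(w,[(424,237),(491,270)],0).round())
E
```

```text
[[ 413. -365.   44.]
 [ 385. -416.   44.]
 [ 392. -358.   44.]
 [ 360. -403.   44.]
 [ 316. -355.   44.]]
[[ 394. -381.    0.]
 [ 360. -442.    0.]]
```

>>> step_arm(
  targets=[
    [[0,-0.001,-0.05],0,100],
    [[0,-0.001,-0.09],0,100],
    [[0,-0.001,-0.1045],0,100],
    [[0,-0.001,-0.1045],0,100],
    [[0,-0.001,-0.1045],0,100],
    [[0,-0.001,-0.1045],0,10],
    [[0,-0.001,-0.1045],0,10],
    [[0,-0.001,-0.1045],0,10],
    [[0,-0.001,-0.1045],0,10],
    [[0,-0.001,-0.1045],0,10],
    [[0,-0.001,-0.1045],0,10],
    [[0,-0.001,-0.1045],0,10],
  ],
)

```text
time_s: 10.82
eef_pos: [438.1, -287.3, 15.5]
eef_rot: [-1.188, 1.24, -1.242]
contact_force: [-0.4, 0.4, 6.1]
finger_gap: 0.459
```

>>> step_arm(
  targets=[
    [[0,0,0.03],0,10],
    [[0,0,0.07],0,10],
    [[0.02,0.02,0.1],0.4,10],
    [[0.06,0.05,0.1],0.4,10],
    [[0.1,0.08,0.1],0.4,10],
    [[0.14,0.11,0.1],0.4,10],
    [[0.16,0.135,0.1],0.4,10],
    [[0.1695,0.144,0.08],0.4,10],
    [[0.1695,0.144,0.05],0.4,10],
    [[0.1695,0.144,0.03],0.4,10],
    [[0.1695,0.144,0.03],0.4,10],
    [[0.1695,0.144,0.03],0.4,10],
  ],
)

```text
time_s: 12.32
eef_pos: [607.7, -143.3, 45.6]
eef_rot: [-1.191, 1.235, -1.237]
contact_force: [-0.1, -0.0, -0.7]
finger_gap: 0.459
```

```bash
python3 - <<'E'
from h import *
w=get_image("wrist"); cv2.imwrite("pics/w6.png",w["img"]); s=sense(); print(s["eef_pos"],s["eef_rot"],s["joints"],s["finger_gap"])
E
```

```text
[ 608.006456   -143.36029609   45.93617431] [-1.19041496  1.23479734 -1.23746668] [ 0.28162083  0.73809226 -0.17248865  1.70733904  0.1783537   0.70960046
 -1.58995772] 0.46069963447825074
```

View pics/w6.png

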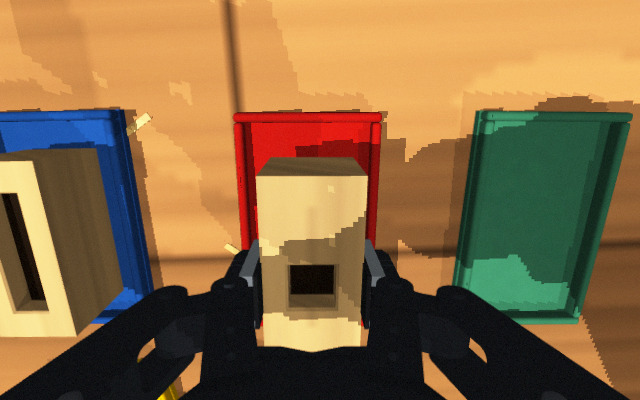

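>>> step_arm(
  targets=[
    [[0,0.0015,-0.015],0,10],
    [[0,0.0015,-0.0245],0,10],
    [[0,0.0015,-0.0245],0,10],
    [[0,0.0015,-0.0245],0,10],
    [[0,0.0015,-0.0245],0,80],
    [[0,0.0015,-0.0245],0,80],
    [[0,0.0015,-0.0245],0,80],
    [[0,0.0015,-0.0245],0,80],
    [[0,0.0015,0.0],0,80],
    [[0,0.0015,0.06],0,100],
    [[0,0.0015,0.1],0,100],
    [[0,0.0015,0.1],0,100],
    [[0,0.0015,0.1],0,100],
  ],
)

```text
time_s: 14.0
eef_pos: [606.6, -141.4, 144.2]
eef_rot: [-1.192, 1.237, -1.236]
contact_force: [0.1, -0.3, -0.0]
finger_gap: 1.002
```

```bash
python3 - <<'E'
from h import *
w=get_image("wrist"); cv2.imwrite("pics/w7.png",w["img"]); crop(w,"w7c.png",230,100,160,170,3.5); s=sense(); print(s["eef_pos"],s["eef_rot"],s["joints"],s["finger_gap"])
E
```

```text
[ 606.16172031 -141.33085738  143.5293954 ] [-1.19319546  1.23786426 -1.234722  ] [ 0.2977013   0.60064242 -0.19812365  1.67273612  0.14421859  0.88483654
 -1.56570341] 1.0013268760081233
```

View pics/w7c.png

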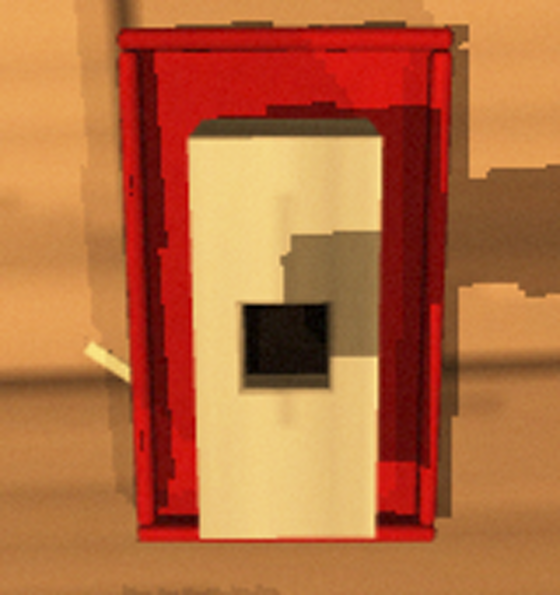

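>>> step_arm(
  targets=[
    [[0,0.05,0],-4,100],
    [[0,0.11,0],-8,100],
    [[0,0.17,0],-9.8,100],
    [[0,0.23,0],-9.8,100],
    [[0,0.265,-0.01],-9.8,100],
    [[0,0.2715,-0.025],-9.8,100],
    [[0,0.2715,-0.025],-9.8,100],
    [[0,0.2715,-0.025],-9.8,100],
    [[0,0.2715,-0.025],-9.8,100],
  ],
)

```text
time_s: 15.18
eef_pos: [607.7, 128.3, 120.1]
eef_rot: [-1.102, 1.361, -1.363]
contact_force: [-0.5, 0.1, 0.2]
finger_gap: 0.999
```

```bash
python3 - <<'E'
from h import *
w=get_image("wrist"); cv2.imwrite("pics/w8.png",w["img"]); s=sense(); print(s["eef_pos"],s["eef_rot"],s["joints"],s["finger_gap"])
E
```

```text
[607.72929776 128.67655412 120.24457327] [-1.10227295  1.36112942 -1.3624103 ] [-0.15433857  0.62645426 -0.17818828  1.69228352  0.14138454  0.83474209
 -2.1747391 ] 0.9958586988001429
```

View pics/w8.png

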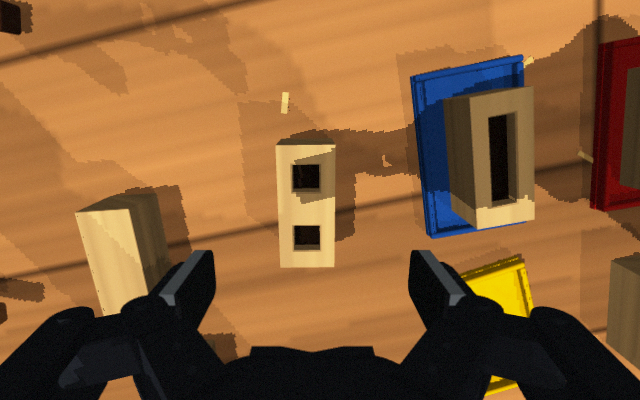

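```bash
python3 - <<'E'
from h import *
w=get_image("wrist")
P=back(w,[(277,145),(335.5,145),(334.5,267),(278.5,267)],44);print(fitrect(P,90,40))
s=sense();print(s["eef_pos"])
E
```

```text
(array([607.1064525 , 131.91877964]), np.float64(-12.14616049128754), np.float64(0.7166744855915397))
[607.62660334 129.03948222 120.25028737]
```

>>> step_arm(
  targets=[
    [[-0.0005,0.0025,-0.05],0,100],
    [[-0.0005,0.0025,-0.09],0,100],
    [[-0.0005,0.0025,-0.105],0,100],
    [[-0.0005,0.0025,-0.105],0,100],
    [[-0.0005,0.0025,-0.105],0,100],
    [[-0.0005,0.0025,-0.105],0,10],
    [[-0.0005,0.0025,-0.105],0,10],
    [[-0.0005,0.0025,-0.105],0,10],
    [[-0.0005,0.0025,-0.105],0,10],
    [[-0.0005,0.0025,-0.105],0,10],
    [[-0.0005,0.0025,-0.105],0,10],
    [[-0.0005,0.0025,-0.105],0,10],
  ],
)

```text
time_s: 16.77
eef_pos: [607.3, 132.8, 15.6]
eef_rot: [-1.103, 1.36, -1.361]
contact_force: [-0.7, -0.8, 5.9]
finger_gap: 0.461
```

>>> step_arm(
  targets=[
    [[0,0,0.03],0,10],
    [[0,0,0.07],0,10],
    [[-0.02,-0.02,0.1],5,10],
    [[-0.06,-0.05,0.1],10,10],
    [[-0.1,-0.08,0.1],15,10],
    [[-0.14,-0.12,0.1],20.7,10],
    [[-0.164,-0.142,0.1],20.7,10],
    [[-0.164,-0.142,0.08],20.7,10],
    [[-0.164,-0.142,0.05],20.7,10],
    [[-0.164,-0.142,0.03],20.7,10],
    [[-0.164,-0.142,0.03],20.7,10],
    [[-0.164,-0.142,0.03],20.7,10],
  ],
)

```text
time_s: 18.27
eef_pos: [443.0, -9.4, 45.3]
eef_rot: [-1.278, 1.095, -1.095]
contact_force: [0.3, -0.3, -0.9]
finger_gap: 0.455
```

```bash
python3 - <<'E'
from h import *
w=get_image("wrist"); cv2.imwrite("pics/w9.png",w["img"]); s=sense(); print(s["eef_pos"],s["eef_rot"],s["joints"],s["finger_gap"])
th=np.radians(8.68);R=np.array([[np.cos(th),-np.sin(th)],[np.sin(th),np.cos(th)]])
print(proj(w,np.c_[np.array([[65,39],[65,-39],[-65,-39],[-65,39]])@R.T+[443.4,-9.7],np.full(4,14)]).round(1))
E
```

```text
[443.33925624  -9.38388091  45.55897857] [-1.27706208  1.09416944 -1.09584362] [ 0.11177629  0.53417522 -0.23139163  2.17070988  0.26564922  0.46118293
 -1.74413851] 0.45959308831524687
[[235.3 111.8]
 [388.  112.1]
 [374.1 328.7]
 [248.4 328.4]]
```

View pics/w9.png

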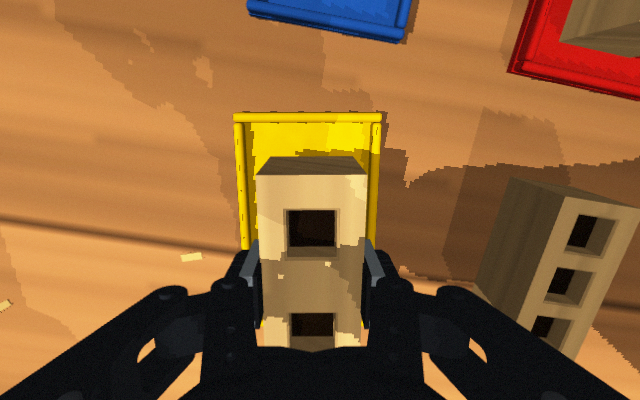

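>>> step_arm(
  targets=[
    [[-0.0005,0.0015,-0.015],0,10],
    [[-0.0005,0.0015,-0.0245],0,10],
    [[-0.0005,0.0015,-0.0245],0,10],
    [[-0.0005,0.0015,-0.0245],0,10],
    [[-0.0005,0.0015,-0.0245],0,80],
    [[-0.0005,0.0015,-0.0245],0,80],
    [[-0.0005,0.0015,-0.0245],0,80],
    [[-0.0005,0.0015,-0.0245],0,80],
    [[-0.0005,0.0015,0.0],0,80],
    [[-0.0005,0.0015,0.06],0,100],
    [[-0.0005,0.0015,0.1],0,100],
    [[-0.0005,0.0015,0.1],0,100],
    [[-0.0005,0.0015,0.1],0,100],
  ],
)

```text
time_s: 19.95
eef_pos: [441.7, -8.1, 144.3]
eef_rot: [-1.279, 1.096, -1.095]
contact_force: [0.2, 0.8, -1.2]
finger_gap: 1.0
```

```bash
python3 - <<'E'
from h import *
w=get_image("wrist"); crop(w,"w10c.png",230,100,160,170,3.5); s=sense(); print(s["eef_pos"],s["eef_rot"],s["finger_gap"])
E
```

```text
[441.28385021  -8.09996689 143.81990298] [-1.27940921  1.09661158 -1.09425497] 0.999511453777807
```

View pics/w10c.png

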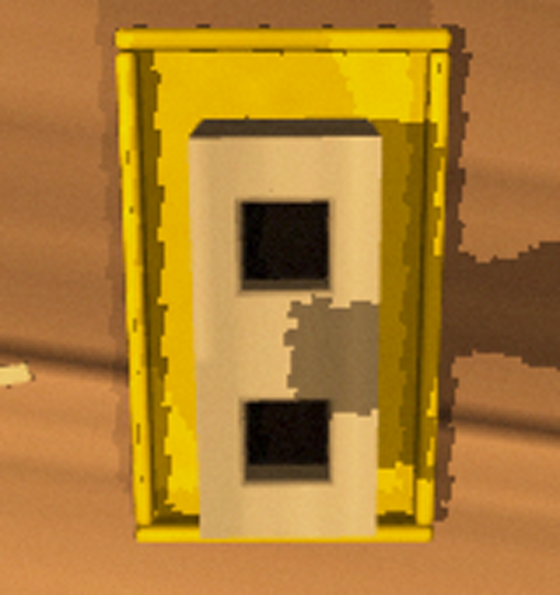

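>>> step_arm(
  targets=[
    [[0.001,-0.05,0],-5,100],
    [[0.003,-0.1,0],-9.4,100],
    [[0.003,-0.125,-0.01],-9.4,100],
    [[0.003,-0.133,-0.0245],-9.4,100],
    [[0.003,-0.133,-0.0245],-9.4,100],
    [[0.003,-0.133,-0.0245],-9.4,100],
    [[0.003,-0.133,-0.0245],-9.4,100],
  ],
)

```text
time_s: 20.88
eef_pos: [445.6, -139.8, 120.6]
eef_rot: [-1.205, 1.215, -1.215]
contact_force: [0.4, -0.5, -1.2]
finger_gap: 1.001
```

```bash
python3 - <<'E'
from h import *
w=get_image("wrist"); cv2.imwrite("pics/w11.png",w["img"]); s=sense(); print(s["eef_pos"],s["eef_rot"],s["finger_gap"])
E
```

```text
[ 445.55588498 -140.09156072  120.61381328] [-1.20454537  1.21523382 -1.21584816] 0.9990961852834427
```

View pics/w11.png

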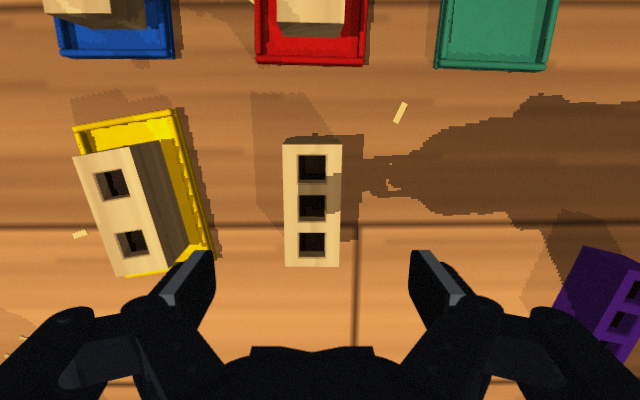

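>>> step_arm(
  targets=[
    [[-0.001,-0.0005,-0.05],0,100],
    [[-0.001,-0.0005,-0.09],0,100],
    [[-0.001,-0.0005,-0.1055],0,100],
    [[-0.001,-0.0005,-0.1055],0,100],
    [[-0.001,-0.0005,-0.1055],0,100],
    [[-0.001,-0.0005,-0.1055],0,10],
    [[-0.001,-0.0005,-0.1055],0,10],
    [[-0.001,-0.0005,-0.1055],0,10],
    [[-0.001,-0.0005,-0.1055],0,10],
    [[-0.001,-0.0005,-0.1055],0,10],
    [[-0.001,-0.0005,-0.1055],0,10],
    [[-0.001,-0.0005,-0.1055],0,10],
  ],
)

```text
time_s: 22.42
eef_pos: [444.6, -141.6, 15.5]
eef_rot: [-1.204, 1.216, -1.217]
contact_force: [-1.4, 0.5, 6.8]
finger_gap: 0.454
```

>>> step_arm(
  targets=[
    [[0,0,0.03],0,10],
    [[0,0,0.07],0,10],
    [[0.02,-0.02,0.1],-1.5,10],
    [[0.06,-0.05,0.1],-1.5,10],
    [[0.1,-0.08,0.1],-1.5,10],
    [[0.14,-0.11,0.1],-1.5,10],
    [[0.155,-0.128,0.1],-1.5,10],
    [[0.1595,-0.132,0.08],-1.5,10],
    [[0.1595,-0.132,0.05],-1.5,10],
    [[0.1595,-0.132,0.03],-1.5,10],
    [[0.1595,-0.132,0.03],-1.5,10],
    [[0.1595,-0.132,0.03],-1.5,10],
  ],
)

```text
time_s: 23.92
eef_pos: [604.1, -273.4, 45.4]
eef_rot: [-1.191, 1.235, -1.236]
contact_force: [-0.1, 0.6, -0.9]
finger_gap: 0.456
```

```bash
python3 - <<'E'
from h import *
w=get_image("wrist"); cv2.imwrite("pics/w12.png",w["img"]); s=sense(); print(s["eef_pos"],s["eef_rot"],s["joints"],s["finger_gap"])
E
```

```text
[ 604.44816333 -273.56530785   45.90585467] [-1.1909449   1.23442653 -1.23716159] [ 0.47494411  0.78980807 -0.17506342  1.59568424  0.17861109  0.77001905
 -1.38478103] 0.45838060607364123
```

View pics/w12.png

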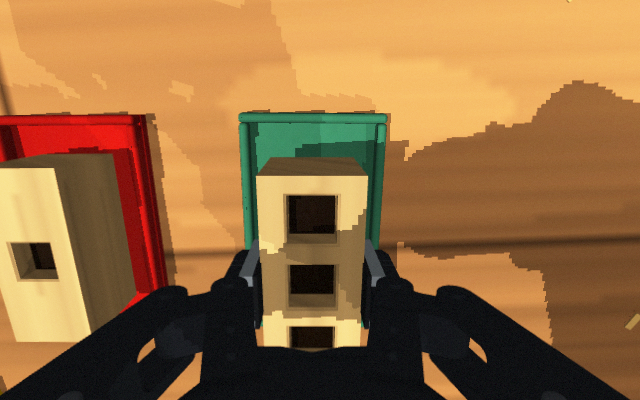

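>>> step_arm(
  targets=[
    [[-0.0005,-0.0005,-0.015],0,10],
    [[-0.0005,-0.0005,-0.0245],0,10],
    [[-0.0005,-0.0005,-0.0245],0,10],
    [[-0.0005,-0.0005,-0.0245],0,10],
    [[-0.0005,-0.0005,-0.0245],0,80],
    [[-0.0005,-0.0005,-0.0245],0,80],
    [[-0.0005,-0.0005,-0.0245],0,80],
    [[-0.0005,-0.0005,-0.0245],0,80],
    [[-0.0005,-0.0005,0.0],0,80],
    [[-0.0005,-0.0005,0.06],0,100],
    [[-0.0005,-0.0005,0.1],0,100],
    [[-0.0005,-0.0005,0.1],0,100],
    [[-0.0005,-0.0005,0.1],0,100],
  ],
)

```text
time_s: 25.6
eef_pos: [602.6, -273.8, 144.1]
eef_rot: [-1.192, 1.237, -1.235]
contact_force: [-1.0, 0.2, -1.4]
finger_gap: 1.001
```

```bash
python3 - <<'E'
from h import *
w=get_image("wrist"); crop(w,"w13c.png",230,100,160,170,3.5); s=sense(); print(s["eef_pos"],s["eef_rot"],s["finger_gap"])
E
```

```text
[ 602.17745824 -273.62380286  143.39784062] [-1.19288352  1.2380614  -1.23433297] 0.9990317087900293
```

View pics/w13c.png

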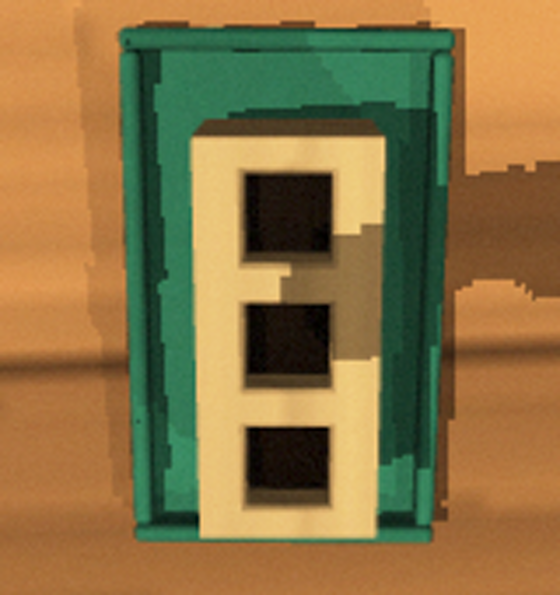

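>>> step_arm(
  targets=[
    [[-0.02,0.03,0.05],0,100],
    [[-0.04,0.06,0.1],0,100],
    [[-0.06,0.1,0.14],0,100],
    [[-0.08,0.13,0.155],0,100],
    [[-0.08,0.13,0.155],0,100],
    [[-0.08,0.13,0.155],0,100],
    [[-0.08,0.13,0.155],0,100],
  ],
)

```text
time_s: 26.52
eef_pos: [522.9, -145.0, 298.4]
eef_rot: [-1.192, 1.239, -1.236]
contact_force: [0.4, 0.6, 0.3]
finger_gap: 0.998
```

```bash
python3 - <<'E'
from h import *
w=get_image("wrist"); cv2.imwrite("pics/w14.png",w["img"]); crop(get_image("scene"),"s14.png",190,120,290,220,2.7)
E
```

```text
(no output)
```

View pics/w14.png

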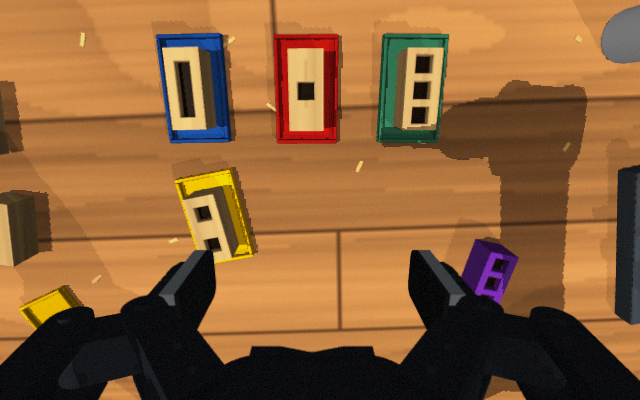

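View pics/s14.png

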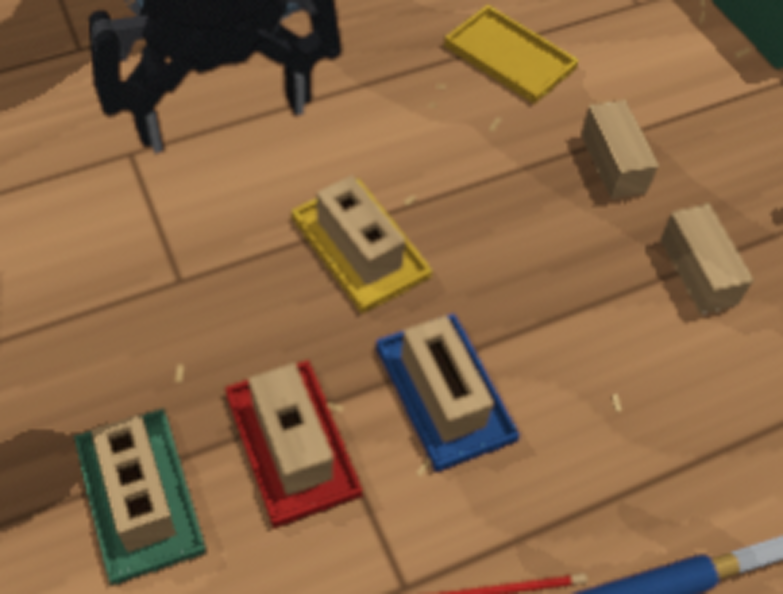

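```bash
python3 - <<'E'
from plant import *
print(finish_job())
E
```

```text
the job is handed in; nothing more can be done
None
```

The job is handed in: all four pieces are in their trays, and finish_job gave no verdict. The slot piece is in blue, the single mortise in red, the two-mortise piece in the rightmost yellow tray and the three-mortise piece in green. They were placed in that order.

- **Placement:** The final wrist and scene pictures show each piece flat, lengthwise and mortises up. I measured the blue one after release: about 0.6 mm off along the tray, 2.4 mm across and 0.1° in angle. I judged the other three by eye in close-ups, and they looked centred.
- **Left alone:** The blanks, the purple look-alike and the second yellow tray were not touched. The final pictures show no change in them.
- **Limits:** The last pose was at 26.5 s of the 106 s, with the open gripper about 300 mm up. Contact force never read above about 8 N at the end of any move.
- **Disagreements:**
  - My two fits of the blue tray centre differed by 1.5 mm across, within the 2 mm calibration.
  - The two-mortise piece was off by 1.9 mm from its first measurement, so I shifted the gripper before gripping.
  - The hover pictures suggested small shifts of 0.5 to 1.5 mm at the red, yellow and green trays, which I made before lowering the pieces.

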